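# Clear the office desk: pens, erasers and the stuck drive into their trays

## Robot

A 6-joint arm with a two-finger parallel gripper is mounted at the origin on the work surface. World frame = base frame: x ahead of the robot, y to its left, z up, the work surface at z = 0. Lengths are in mm, angles in rad, forces in N, time in s.
With the tool pointing down it reaches from about 250 to 775 mm from the base axis. Payload 4 kg.
Tool frame: the origin (TCP) lies midway between the tips of the shut fingers; the grasp point (between the pads) lies 19 mm behind it; z points along the fingers, y is the line along which they close (so a half turn about z gives the same grasp; the last joint's range is limited). The gripper opens to 94 mm and grips with 3 to 60 N. Pads are 16 mm wide; open, the fingers measure 119 mm over their backs; the gripper's body (75 mm by 177 mm) begins 78 mm behind the grasp point.
Start: joints at [-1.292, 0.087, 1.371, -0, 1.684, -0.103], TCP at [204.924, -510.418, 205.506] pointing down, gripper open.
Joint ranges: [-3.1, 3.1], [-0.76, 2.03], [0.27, 2.55], [-1.08, 4.22], [0.17, 2.65], [-2.57, 2.57]. Speed limits (rad/s): [2.79, 2.79, 3.14, 3.14, 3.14, 3.14].

## Interface

Orientations are given as a unit quaternion [x, y, z, w].
In Python, from rig import env gives the robot as it stands.
- The arm moves only by the tool play_rows, never from a script. Its argument "rows" is a list of rows, each a list of 5 numbers: the opening in per cent of the stroke, from 0 (shut) to 100 (fully open), then the shift along the tool's x, y, z in mm, then the turn about the tool's z in units of 5 degrees (1.0 is 5 degrees). A call has exactly 8 rows; each row shifts and turns the commanded pose from where the row before left it, along the tool's axes as they then stand; what a row does not reach is not made up. A row lasts 1/8 s, in which the tool goes at most 62.5 mm and 10.7 degrees, less where a joint would pass 70% of its speed; a pose out of reach is approached as far as the arm can. A call is refused whole if a number of a shift passes 62.5 or a number of a turn 1, either way. A call with a gripper value outside its range is refused whole. The fingers move at their own pace and stop on an object; "newtons" is the grip in N (left out, the last holds). Time passes only in rows, so rows that do not move let the fingers close, or fill a call up. It gives the time, the measured TCP pose, the force, the opening and the grip force at its end, in the units of the state.
- env.get_state(): the state, without advancing time (a new reading comes with each control period).
- env.capture(name): name is "scene" or "side" or "wrist"; returns the picture (384x512x3 uint8, blue, green, red); there is no depth.
- env.calibration(name): a dict with "intrinsics" (3x3 intrinsics, pixels), "dist" ([k1, k2, p1, p2, k3] as OpenCV has them; the pictures are not rectified), "pose" (4x4, takes a point from camera to world coordinates); the wrist camera has in their place "hand_eye" (4x4, takes a point from camera to tool coordinates, whose origin is the TCP and whose axes are the flange's). Camera axes: x right, y up, looking along -z (the intrinsics and any distortion apply to the point x, -y, -z); pixel columns grow to the right and rows downward; lengths in mm; the calibration is good to about 2 mm. A picture is of the moment at which its call begins: read the wrist's pose just before it. calibration takes no time and is no camera call.
- env.close_job(): hands the job in; it is judged then, once.
The state is a dict: "t": time; "joint_pos": joint angles; "qd": joint speeds; "effort": joint torques, N m; "position": TCP position; "ee_rot": TCP orientation; "force": force on the tool from outside, world axes, zero at the start; "moment": the same for the moment, N m; "width": finger opening in mm; "finger_force": force on a finger pad.
Only numpy, scipy, OpenCV 4.12 (cv2) and the standard library are available. Lean on these libraries where they do the work, as an engineer would, in place of code of your own. Each camera call takes 0.05 s, during which the arm holds its last target. There are 200 camera calls.

## Task

Tidy the desk: lay both highlighters in the blue tray, both erasers in the yellow tray, and draw the red-topped portable drive out of the narrow slot of the dark grey organiser and put it in the wooden tray. Each thing must end up let go and at rest on the floor of its own tray, wholly inside the rim and not propped on the rim or on another thing; the drive may stand on its long edge or lie flat. Leave the phone where it lies.

Things in the scene. Friction and masses are not known exactly. Their poses are not given: they have to be found in the camera images.
- marker_green: Green highlighter pen lying on the desk, a flat-sided bar 110 long (its x) x 22 wide (its y) x 16 mm high, with a black cap at its +x end; 22 g or so; does not roll. Origin at its centre, 8 mm above the desk; z up. Pinch it across its 22 mm width.
- marker_orange: Orange highlighter pen lying on the desk, a flat-sided bar 110 long (its x) x 22 wide (its y) x 16 mm high, with a black cap at its +x end; 22 g or so; does not roll. Origin at its centre, 8 mm above the desk; z up. Pinch it across its 22 mm width.
- eraser_white: White (dark blue sleeve) block eraser lying on the desk, 60 long (its x) x 28 wide (its y) x 18 mm high; about 35 g. Origin at its centre, 9 mm above the desk; z up. Pinch it across its 28 mm width.
- eraser_pink: Pink block eraser lying on the desk, 60 long (its x) x 28 wide (its y) x 18 mm high; about 35 g. Origin at its centre, 9 mm above the desk; z up. Pinch it across its 28 mm width.
- drive: Portable drive, red with black side panels, 76 long (its x) x 12 thick (its y) x 54 mm high (its z), about 90 g, standing on its long edge in the organiser's slot with the top 19 mm exposed, not jammed: it draws straight up. Origin at its centre, 27 mm below its top edge and 27 mm above its lower edge. Pinch it across its 12 mm thickness by the exposed top.
- tray_blue: Blue plastic shallow rectangular tray fixed to the desk, 150 (its x) x 130 (its y) x 12 mm high outside; floor 3 mm thick, walls 4 mm thick and 9 mm high above the floor, so inside it is 142 x 122 mm. Origin: centre of its underside, on the desk top (z = 0); z up. For the highlighters.
- tray_yellow: Yellow plastic shallow rectangular tray fixed to the desk, 150 (its x) x 130 (its y) x 12 mm high outside; floor 3 mm thick, walls 4 mm thick and 9 mm high above the floor, so inside it is 142 x 122 mm. Origin: centre of its underside, on the desk top (z = 0); z up. For the erasers.
- tray_wood: Brown wooden shallow rectangular tray fixed to the desk, 150 (its x) x 130 (its y) x 12 mm high outside; floor 3 mm thick, walls 4 mm thick and 9 mm high above the floor, so inside it is 142 x 122 mm. Origin: centre of its underside, on the desk top (z = 0); z up. For the drive.
- organiser: Dark grey desk organiser fixed to the desk, 150 (its x) x 130 (its y) x 38 mm high, with paper clips inlaid in its top and one slot along its x through its middle: 15 mm wide (y), 142 mm long (x), its floor 3 mm above the desk. Origin: centre of its underside; z up.
- phone: Gold phone with a black screen lying loose on the desk, 140 (its x) x 68 (its y) x 8 mm high; to be left alone. Origin: centre of its underside.
Not all that is in view belongs to the job. Of the things that look like the eraser_white, the smallest one is meant.

How it is judged:
By the outcome, as a careful person would: the job done as asked, in the order asked, and still so for the second after the job is handed in, with the robot touching nothing.
It also fails if it takes over 128 s, if anything falls off the work surface, if the arm or the gripper's body presses on something with over 40 N, if the wrist force passes 120 N, or if a joint passes its speed limit or range.

## Working session

There is one attempt and no reset: what is moved stays moved. The work goes in short steps, Python scripts to look and compute and a tool call to move; the robot and the scene stay as the last step left them, time stands still between calls to the robot, and variables do not carry over. Pictures are saved under pics/ and viewed, at most 14 in all, crops included, and the job is handed in when it is done.

Besides the shell and the picture viewer there is one more tool, called after "Emit:" as a command line: name --pt "numbers of a row" for each row, then --argument value for the rest. play_rows: Moves the arm, as the interface text tells. Its arguments: {"type":"object","properties":{"rows":{"type":"array"},"newtons":{"type":"number"}},"required":["rows"]}

```bash
mkdir -p pics; ls; python3 - <<'E'
from rig import env
import cv2,numpy as np
s=env.get_state();print({k:np.round(v,3) for k,v in s.items()})
for n in("scene","side","wrist"):
    im=env.capture(n);cv2.imwrite(f"pics/{n}0.png",im)
    c=env.calibration(n);print(n,{k:np.round(v,3).tolist() for k,v in c.items()})
a=cv2.imread("pics/scene0.png");cv2.imwrite("pics/scene0b.png",cv2.resize(a,(800,600),interpolation=cv2.INTER_CUBIC))
E
```

```text
pics
{'t': np.float64(0.0), 'joint_pos': array([-1.292,  0.088,  1.372,  0.   ,  1.684, -0.103]), 'qd': array([ 0.001,  0.002,  0.001, -0.   , -0.001, -0.001]), 'effort': array([-1.0000e-03, -3.4018e+01, -3.0243e+01,  7.2000e-02,  3.3000e-02,
       -0.0000e+00]), 'position': array([ 204.777, -509.872,  204.312]), 'ee_rot': array([ 0.982,  0.19 , -0.   , -0.001]), 'force': array([-0.277, -0.461,  0.049]), 'moment': array([-0.014, -0.062, -0.035]), 'finger_force': np.float64(0.0), 'width': np.float64(93.847)}
scene {'intrinsics': [[418.982, 0.0, 259.885], [0.0, 418.982, 190.404], [0.0, 0.0, 1.0]], 'dist': [-0.155, 0.0, 0.0, 0.0, 0.0], 'pose': [[0.761, -0.499, 0.416, 912.812], [0.649, 0.585, -0.486, -445.301], [-0.001, 0.64, 0.768, 866.448], [0.0, 0.0, 0.0, 1.0]]}
side {'intrinsics': [[471.087, 0.0, 248.99], [0.0, 471.087, 192.992], [0.0, 0.0, 1.0]], 'dist': [-0.075, 0.0, 0.0, 0.0, 0.0], 'pose': [[0.934, 0.275, -0.227, 158.229], [-0.356, 0.694, -0.625, -699.609], [-0.014, 0.665, 0.747, 1011.419], [0.0, 0.0, 0.0, 1.0]]}
wrist {'intrinsics': [[312.307, 0.0, 258.911], [0.0, 312.307, 197.247], [0.0, 0.0, 1.0]], 'dist': [-0.071, 0.0, 0.0, 0.0, 0.0], 'hand_eye': [[0.0, 0.961, 0.278, 80.882], [1.0, -0.0, -0.0, -0.634], [-0.0, 0.278, -0.961, -178.317], [0.0, 0.0, 0.0, 1.0]]}
```

View pics/scene0b.png

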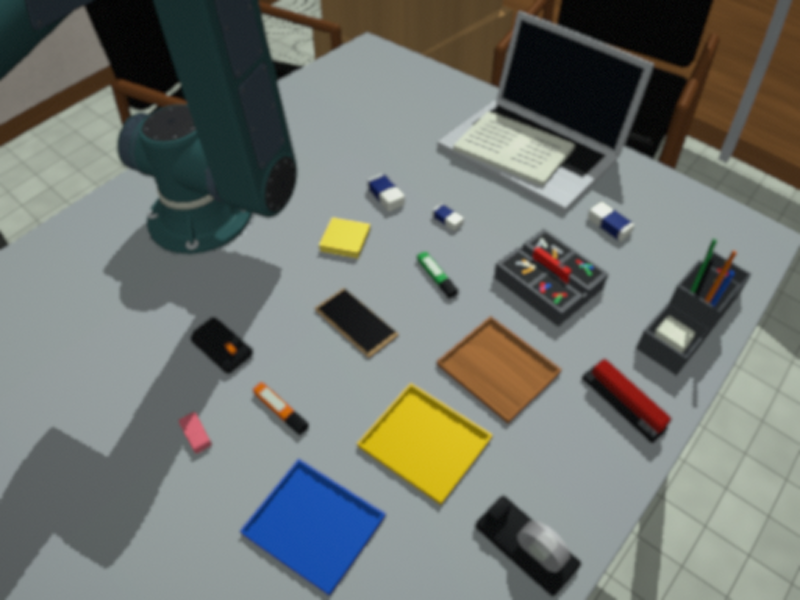

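View pics/side0.png

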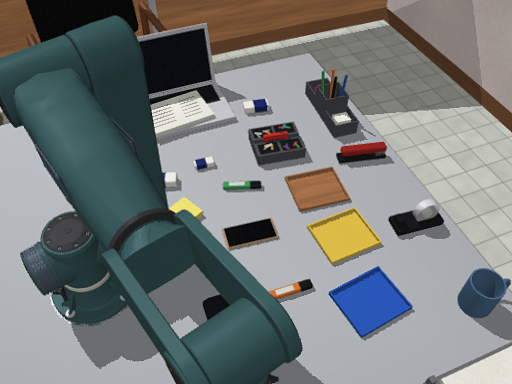

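The scene view (800x600 pixels) shows three white erasers with blue sleeves, at (385,192), (448,217) and (610,222). The one at (448,217) looks smallest, and I'll check that by measured size. The trays are blue (313,527), yellow (425,443) and wood (498,370). The organiser is at (550,275), the green marker at (437,275), the orange at (280,408) and the pink eraser at (195,432).

```bash
cat > h.py <<'E'
from rig import env
import cv2,numpy as np
from scipy.spatial.transform import Rotation as R
def cam(n,s=None):
    c=env.calibration(n)
    if n=="wrist":
        T=np.eye(4);T[:3,:3]=R.from_quat(s["ee_rot"]).as_matrix();T[:3,3]=s["position"]
        P=T@np.array(c["hand_eye"])
    else: P=np.array(c["pose"])
    return np.array(c["intrinsics"]),np.array(c["dist"]),P
def cast(px,C,z):
    K,d,P=C
    u=cv2.undistortPoints(np.array(px,float).reshape(-1,1,2),K,d).reshape(-1,2)
    r=np.c_[u[:,0],-u[:,1],-np.ones(len(u))]@P[:3,:3].T
    return P[:3,3]+r*((z-P[2,3])/r[:,2])[:,None]
def proj(pts,C):
    K,d,P=C
    q=(np.array(pts,float).reshape(-1,3)-P[:3,3])@P[:3,:3]
    return cv2.projectPoints(q*[1,-1,-1],np.zeros(3),np.zeros(3),K,d)[0].reshape(-1,2)
def hsv(im,lo,hi):
    return cv2.inRange(cv2.cvtColor(im,cv2.COLOR_BGR2HSV),np.array(lo),np.array(hi))
def blobs(m,C,z,amin=30,close=3):
    m=cv2.morphologyEx(m,cv2.MORPH_CLOSE,np.ones((close,close)))
    out=[]
    for c in cv2.findContours(m,cv2.RETR_EXTERNAL,cv2.CHAIN_APPROX_NONE)[0]:
        if cv2.contourArea(c)<amin: continue
        w=cast(c.reshape(-1,2),C,z)[:,:2].astype(np.float32)
        (x,y),(a,b),t=cv2.minAreaRect(w)
        if a<b: a,b,t=b,a,t+90
        out.append((c.reshape(-1,2).mean(0).round(),np.round([x,y,a,b,(t+90)%180-90],1)))
    return out
E
python3 - <<'E'
from h import *
im=cv2.imread("pics/scene0.png");C=cam("scene")
L={"blue tray":((105,150,100),(118,255,255),12),"yellow":((22,120,100),(32,255,255),12),"wood":((8,90,70),(16,200,255),12),
"green":((50,100,60),(80,255,255),16),"orange":((5,180,150),(14,255,255),16),"pink":((165,60,90),(180,255,255),18),"red":((0,150,80),(5,255,255),57),"sleeve":((112,120,40),(128,255,255),18)}
for k,(lo,hi,z) in L.items():
    for p,r in blobs(hsv(im,lo,hi),C,z): print(k,p*1.5625,r)
# white+blue erasers : crop
x0,y0=225,100
cv2.imwrite("pics/er.png",cv2.resize(im[100:200,225:415],None,fx=4,fy=4,interpolation=cv2.INTER_CUBIC))
E
```

```text
blue tray [314.0625 526.5625] [ 610.7 -286.4  149.4  128.9    7.7]
blue tray [615.625  220.3125] [632.4 503.   29.2  27.2  83.2]
blue tray [381.25   182.8125] [219.1 289.2  28.3  27.3  72.5]
yellow [425.     442.1875] [644.5 -91.4 151.2 132.9   3.4]
yellow [343.75 237.5 ] [267.6 132.4  87.5  77.1 -64.2]
wood [273.4375 403.125 ] [ 426.4 -191.1   78.8   23.    -0.9]
wood [498.4375 368.75  ] [651.7  82.6 150.5 132.1  -5.3]
wood [720.3125 276.5625] [852.  507.1 155.   11.6 -87.1]
wood [120.3125  93.75  ] [-499.7  143.3  330.6  121.4   42.6]
wood [779.6875 101.5625] [ 675.5 1379.6 1084.3  153.   -74.8]
wood [707.8125  67.1875] [ 475.9 1335.4  968.3  306.2  -81.2]
wood [554.6875  10.9375] [  79.6 1186.3  147.3   17.3  -63.1]
wood [515.625   20.3125] [  54.2 1039.4  350.9  122.4  -60.2]
wood [304.6875  17.1875] [-431.   687.8  372.9   71.4   -1.7]
green [429.6875 268.75  ] [440.3 174.7  76.8  22.3 -18.9]
green [703.125 265.625] [816.2 506.2 149.1   8.4 -83.5]
pink [193.75 431.25] [ 383.3 -305.4   67.3   29.6  -15.7]
red [631.25 393.75] [844.  142.  133.9  27.1 -12.3]
red [553.125  264.0625] [614.2 285.8  83.5  29.8  -9.4]
sleeve [614.0625 223.4375] [632.6 488.2  59.3  36.2 -87.4]
sleeve [442.1875 212.5   ] [368.5 294.2  32.8  18.4 -79.9]
sleeve [379.6875 184.375 ] [225.5 278.5  43.5  37.2  74.4]
```

View pics/er.png

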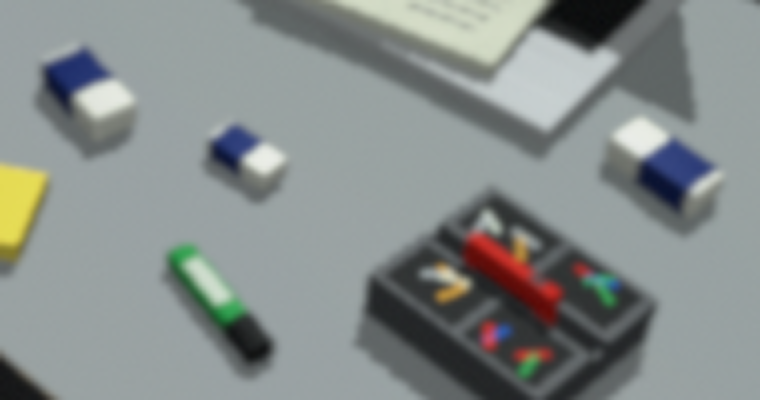

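The smallest white eraser, at (448,217), is about 60x28 mm and fits the description. The two larger lookalikes, at (385,192) and (610,222), are decoys. I'll start with the orange highlighter.

Emit:
play_rows --pt "100 48 -30 6 0" --pt "100 48 -30 6 0" --pt "100 48 -30 6 0" --pt "100 48 -30 6 0" --pt "100 48 -30 6 0" --pt "100 48 -30 6 0" --pt "100 48 -30 6 0" --pt "100 3 2 0 1"

```text
t: 1.15
position: [443.2, -187.4, 162.5]
ee_rot: [0.989, 0.149, -0.0, -0.001]
force: [0.1, -0.1, 0.2]
width: 93.8
finger_force: 0.0
```

```bash
cat >> h.py <<'E'
def psi(s):
    x=R.from_quat(s["ee_rot"]).as_matrix()[:,0];return np.degrees(np.arctan2(x[1],x[0]))
def go(s,x,y,z,a=None):
    "tool shift (dx,dy,dz) at present yaw, then turn units, then same shift if the turn were done first"
    M=R.from_quat(s["ee_rot"]).as_matrix();d=np.array([x,y,z])-s["position"]
    p=psi(s);a=p if a is None else a
    t=(a-p+90)%180-90
    b=np.radians(p+t)
    print("pos",np.round(s["position"],1),"psi",round(p,1),"shift",np.round(M.T@d,1),"turn",round(-t/5,2),
     "shift after turn",np.round([d[0]*np.cos(b)+d[1]*np.sin(b),d[0]*np.sin(b)-d[1]*np.cos(b),-d[2]],1))
def snap(name=None):
    s=env.get_state();im=env.capture("wrist")
    if name: cv2.imwrite(f"pics/{name}.png",im)
    return s,im,cam("wrist",s)
COL={"orange":((5,170,100),(16,255,255),16),"green":((50,100,60),(80,255,255),16),"pink":((165,60,70),(180,255,255),18),"sleeve":((112,120,40),(128,255,255),18),"blue":((105,150,70),(118,255,255),12),"yellow":((22,120,80),(32,255,255),12),"wood":((6,80,50),(18,220,255),12),"red":((0,150,60),(5,255,255),57)}
def find(im,C,*ks,amin=150,close=5):
    for k in ks:
        lo,hi,z=COL[k]
        for p,r in blobs(hsv(im,lo,hi),C,z,amin,close): print(k,p,r)
E
python3 - <<'E'
from h import *
s,im,C=snap("w1");print(s["t"],s["force"])
find(im,C,*COL)
go(s,442,-191,60,-1)
E
```

```text
1.15 [ 0.1359907  -0.07216757  0.16566306]
pink [329. 269.] [ 373.  -297.5   45.3   35.3  -16.5]
blue [401.  64.] [ 606.7 -284.8  144.8  129.3    7.7]
yellow [  3. 248.] [274.9  86.8  44.7  13.5   2.1]
yellow [218.  19.] [593.5 -94.  127.   51.2 -86.8]
wood [ 81. 309.] [222.  -15.5  37.1  18.9 -60.4]
wood [257. 197.] [ 427.5 -188.9   77.4   21.6   -2.3]
wood [108. 148.] [418.4  -2.6 133.4  53.9  -5.3]
pos [ 443.2 -187.4  162.5] psi 17.1 shift [ -2.1   3.3 102.5] turn 3.62 shift after turn [ -1.1   3.6 102.5]
```

View pics/w1.png

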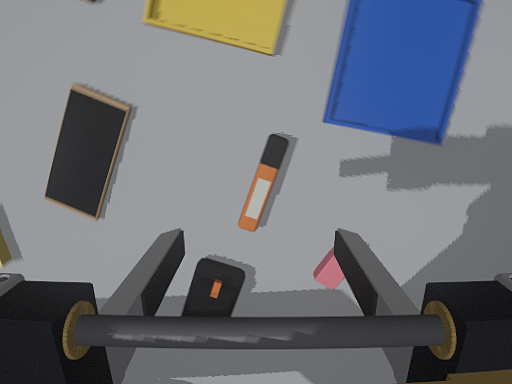

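The wrist view shows the orange pen at (263,182) with its cap toward +x. Its centre is about (444,-189.5) and its yaw about -2°. I'll descend and grip.

Emit:
play_rows --pt "65 0 0 20 1" --pt "65 0 0 35 1" --pt "65 0 0 35 1" --pt "65 0 0 25 0.9" --pt "65 1 2 22 0" --pt "65 0 0 20 0" --pt "0 0 0 0 0" --pt "0 0 0 0 0" --newtons 15

```text
t: 2.2
position: [443.2, -193.7, 7.2]
ee_rot: [1.0, -0.023, 0.0, 0.0]
force: [0.8, 0.0, 0.1]
width: 44.9
finger_force: 0.0
```

Emit:
play_rows --pt "0 0 0 0 0" --pt "0 0 0 0 0" --pt "0 0 0 0 0" --pt "0 0 0 -10 0" --pt "0 0 0 -20 0" --pt "0 0 0 -30 0" --pt "0 0 0 -20 0" --pt "0 0 0 0 0"

```text
t: 3.2
position: [444.3, -193.9, 88.9]
ee_rot: [1.0, -0.023, 0.002, 0.001]
force: [0.6, 0.3, -0.5]
width: 21.7
finger_force: 15.0
```

```bash
python3 - <<'E'
from h import *
s,im,C=snap();print(s["t"],s["force"],s["width"])
find(im,C,"blue","orange","wood")
a=np.radians(7.7);ex=np.array([np.cos(a),np.sin(a)]);ey=np.array([-ex[1],ex[0]])
for sg in(-1,1):go(s,*(np.array([609,-285])+sg*30*ey),60,7.7)
E
```

```text
3.2 [ 0.60883008  0.29626427 -0.54512962] 21.74894028216595
blue [368.  44.] [ 572.6 -287.6  130.1   76.7  -82.6]
orange [259. 280.] [ 375.6 -190.2   80.4   31.2   -2.7]
wood [259. 263.] [ 385.3 -191.   108.    32.6   -2.7]
wood [ 63. 234.] [417.6   1.1 136.2  67.3  -4.9]
pos [ 444.3 -193.9   88.9] psi -2.6 shift [173.9 112.9  29.9] turn -2.06 shift after turn [151.  142.3  28.9]
pos [ 444.3 -193.9   88.9] psi -2.6 shift [163.2  53.9  29.7] turn -2.06 shift after turn [151.   82.3  28.9]
```

Emit:
play_rows --pt "0 43 27 0 0" --pt "0 43 27 0 0" --pt "0 43 27 0 0" --pt "0 44 28 0 0" --pt "0 0 0 20 -0.7" --pt "0 0 0 20 -0.7" --pt "0 0 0 15 -0.7" --pt "0 0 0 0 0"

```text
t: 4.25
position: [608.7, -308.7, 27.5]
ee_rot: [0.998, 0.068, -0.003, -0.002]
force: [-0.8, 0.3, -0.1]
width: 21.6
finger_force: 15.0
```

```bash
python3 - <<'E'
from h import *
s,im,C=snap("w2");print(s["t"],s["force"],s["width"])
find(im,C,"blue")
go(s,612.5,-311,10,7.7)
E
```

```text
4.25 [-0.75427615  0.30618433 -0.1229858 ] 21.613840524295142
blue [239. 291.] [ 562.4 -299.7   43.9    3.7    6.8]
blue [231. 191.] [ 623.4 -282.5  129.2  121.9  -82. ]
pos [ 608.7 -308.7   27.5] psi 7.8 shift [ 3.6  2.9 17.5] turn 0.03 shift after turn [ 3.5  2.8 17.5]
```

View pics/w2.png

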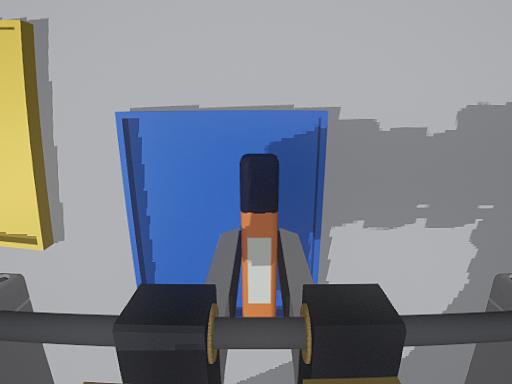

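The orange pen is aligned inside the blue tray: cap tip at row 155, far rim at row 111. I'll lower it and release.

Emit:
play_rows --pt "0 1 1 8 0" --pt "0 0 0 6 0" --pt "0 0 0 2 0" --pt "0 0 0 0 0" --pt "34 0 0 0 0" --pt "34 0 0 0 0" --pt "34 0 0 0 0" --pt "34 0 0 -20 0"

```text
t: 5.3
position: [610.5, -310.0, 33.9]
ee_rot: [0.998, 0.069, -0.002, -0.001]
force: [0.2, -0.1, -0.7]
width: 32.0
finger_force: 0.0
```

Emit:
play_rows --pt "34 0 0 -60 0" --pt "34 0 0 -60 0" --pt "34 0 0 0 0" --pt "60 0 0 0 0" --pt "60 0 0 0 0" --pt "60 0 0 0 0" --pt "60 0 0 0 0" --pt "60 0 0 0 0"

```text
t: 6.3
position: [611.7, -310.7, 155.0]
ee_rot: [0.998, 0.069, -0.0, -0.0]
force: [-0.6, 0.4, -1.0]
width: 56.7
finger_force: 0.0
```

```bash
python3 - <<'E'
from h import *
s,im,C=snap("w3");print(s["t"],s["force"],s["width"])
find(im,C,"blue","orange","wood","yellow")
go(s,456,169,150,-19)
E
```

```text
6.3 [-0.6477822   0.35899121 -0.95618518] 56.6748123597703
blue [233. 181.] [ 609.8 -284.1  147.8  128.9    7.8]
wood [259. 200.] [ 594.8 -312.8   75.4   21.     8.3]
yellow [ 59. 126.] [643.8 -90.5 149.1 136.7   3.6]
pos [ 611.7 -310.7  155. ] psi 7.9 shift [ -88.5 -496.5    5.2] turn 5.38 shift after turn [-303.4 -402.9    5. ]
```

View pics/w3.png

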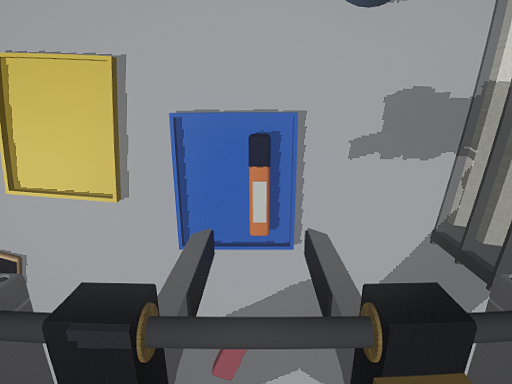

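The orange pen lies flat in the blue tray at (260,185), clear of the rim. Next is the green one.

Emit:
play_rows --pt "60 -11 -61 0 0" --pt "60 -11 -61 0 0" --pt "60 -11 -61 0 0" --pt "60 -11 -61 0 0" --pt "60 -11 -61 0 0" --pt "60 -11 -61 0 0" --pt "60 -11 -61 0 0" --pt "60 -11 -61 0 0"

```text
t: 7.35
position: [457.1, 162.3, 155.9]
ee_rot: [0.998, 0.069, 0.001, -0.0]
force: [1.1, 0.4, 0.4]
width: 56.3
finger_force: 0.0
```

Emit:
play_rows --pt "60 0 -8 0 0" --pt "60 0 0 0 1" --pt "60 0 0 0 1" --pt "60 0 0 0 1" --pt "60 0 0 0 1" --pt "60 0 0 0 1" --pt "60 0 0 0 0.4" --pt "60 0 0 0 0"

```text
t: 8.35
position: [457.1, 167.9, 155.5]
ee_rot: [0.986, -0.166, 0.0, 0.0]
force: [0.7, -0.3, -0.0]
width: 56.4
finger_force: 0.0
```

```bash
python3 - <<'E'
from h import *
s,im,C=snap("w4");print(s["t"],s["force"],s["width"])
find(im,C,"green","wood","sleeve","red")
go(s,456,169,7,-19)
E
```

```text
8.35 [ 0.68977462 -0.33033477 -0.0271953 ] 56.42277010131395
green [254. 204.] [440.  179.8  73.8  19.8 -19.1]
green [19. 50.] [670.2 344.5  27.4  23.9 -43.9]
wood [397. 172.] [417.6  11.7 136.1  66.5  -5.7]
wood [280.  25.] [604.2  91.3 129.5  61.2  84.2]
sleeve [235. 374.] [232.  279.6  39.2  32.3  73.2]
red [71. 86.] [605.6 288.4  76.9  23.4  -7.5]
red [97. 18.] [646.7 243.3  21.    6.   44.5]
pos [457.1 167.9 155.5] psi -19.1 shift [ -1.4  -0.7 148.5] turn -0.03 shift after turn [ -1.4  -0.7 148.5]
```

View pics/w4.png

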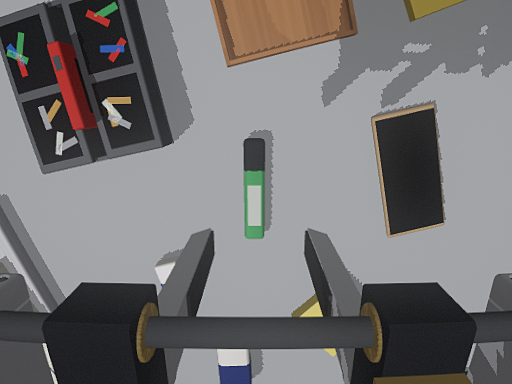

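Green pen at (254,190), centre about (457,174). I'll correct by (-2,-6) and grip.

Emit:
play_rows --pt "60 -2 -6 20 0" --pt "60 0 0 50 0" --pt "60 0 0 50 0" --pt "60 0 0 18 0" --pt "60 0 0 10 0" --pt "0 0 0 0 0" --pt "0 0 0 0 0" --pt "0 0 0 0 0"

```text
t: 9.4
position: [457.8, 175.0, 8.7]
ee_rot: [0.986, -0.166, 0.001, -0.0]
force: [0.5, 0.6, 0.0]
width: 30.1
finger_force: 0.0
```

Emit:
play_rows --pt "0 0 0 0 0" --pt "0 0 0 -10 0" --pt "0 0 0 -30 0" --pt "0 0 0 -40 0" --pt "0 0 0 0 0" --pt "0 0 0 0 0" --pt "0 0 0 0 0" --pt "0 0 0 0 0"

```text
t: 10.4
position: [456.0, 174.5, 86.1]
ee_rot: [0.986, -0.166, -0.001, 0.001]
force: [-0.5, 0.1, -0.5]
width: 21.5
finger_force: 15.0
```

```bash
python3 - <<'E'
from h import *
s=env.get_state()
go(s,606.3,-258.4,60,7.8)
E
```

```text
pos [456.  174.5  86.1] psi -19.1 shift [283.9 359.7  26. ] turn -5.39 shift after turn [ 90.2 449.3  26.1]
```

Emit:
play_rows --pt "0 35.5 45 0 0" --pt "0 35.5 45 0 0" --pt "0 35.5 45 0 0" --pt "0 35.5 45 0 0" --pt "0 35.5 45 0 0" --pt "0 35.5 45 0 0" --pt "0 35.5 45 0 0" --pt "0 35.5 45 0 0"

```text
t: 11.4
position: [607.3, -260.0, 86.4]
ee_rot: [0.986, -0.166, -0.001, -0.0]
force: [0.8, -0.2, -0.0]
width: 21.7
finger_force: 15.0
```

Emit:
play_rows --pt "0 0 0 0 -1" --pt "0 0 0 0 -1" --pt "0 0 0 10 -1" --pt "0 0 0 15 -1" --pt "0 0 0 15 -1" --pt "0 0 0 15 -0.4" --pt "0 0 0 0 0" --pt "0 0 0 0 0"

```text
t: 12.4
position: [607.4, -258.5, 32.7]
ee_rot: [0.998, 0.068, 0.0, 0.0]
force: [-0.1, -0.1, 0.0]
width: 21.5
finger_force: 15.0
```

```bash
python3 - <<'E'
from h import *
s=env.get_state();print(s["width"])
go(s,606.3,-258.4,11,7.8)
E
```

```text
21.488977564666843
pos [ 607.4 -258.5   32.7] psi 7.8 shift [-1.1 -0.3 21.7] turn 0.01 shift after turn [-1.1 -0.3 21.7]
```

Emit:
play_rows --pt "0 0 0 12 0" --pt "0 0 0 6 0" --pt "0 0 0 2 0" --pt "0 0 0 1 0" --pt "34 0 0 0 0" --pt "34 0 0 0 0" --pt "34 0 0 0 0" --pt "34 0 0 -20 0"

```text
t: 13.4
position: [605.7, -257.6, 30.0]
ee_rot: [0.998, 0.069, -0.002, -0.001]
force: [-0.2, -0.9, 0.1]
width: 31.7
finger_force: 0.0
```

Emit:
play_rows --pt "34 0 0 -60 0" --pt "34 0 0 -60 0" --pt "34 0 0 0 0" --pt "60 0 0 0 0" --pt "60 0 0 0 0" --pt "60 0 0 0 0" --pt "60 0 0 0 0" --pt "60 0 0 0 0"

```text
t: 14.4
position: [607.1, -258.3, 151.0]
ee_rot: [0.998, 0.069, -0.0, -0.0]
force: [-0.3, 1.2, 0.1]
width: 56.6
finger_force: 0.0
```

```bash
python3 - <<'E'
from h import *
s,im,C=snap("w5");print(s["t"],s["width"])
find(im,C,"blue","green","wood","pink")
go(s,381,-304,150,-16)
E
```

```text
14.4 56.629677908745606
blue [292. 182.] [ 609.8 -284.1  148.4  128.8    7.8]
green [259. 204.] [ 588.1 -260.6   76.2   20.8    8.4]
wood [ 42. 271.] [469.  -19.   91.6  49.7  38.2]
wood [308. 203.] [ 594.6 -312.8   76.2   22.     7.8]
wood [  3. 113.] [645.4  15.9 145.9  11.6  -3.4]
pink [269. 365.] [ 381.4 -300.5   65.    33.5  -14.3]
pos [ 607.1 -258.3  151. ] psi 7.9 shift [-230.2   14.3    1.1] turn 4.77 shift after turn [-204.7  106.2    1. ]
```

View pics/w5.png

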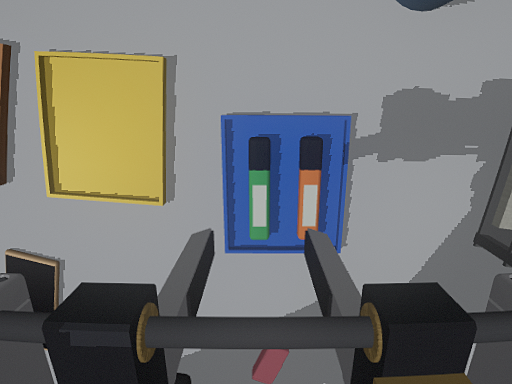

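Both pens lie flat in the blue tray, at (260,190) and (310,187). Now the pink eraser.

Emit:
play_rows --pt "60 -57 4 0 0" --pt "60 -57 4 0 0" --pt "60 -57 4 0 0" --pt "60 -57 4 0 1" --pt "60 0 0 0 1" --pt "60 0 0 0 1" --pt "60 0 0 0 1" --pt "60 0 0 0 0.8"

```text
t: 15.45
position: [383.5, -305.5, 151.8]
ee_rot: [0.99, -0.142, 0.0, 0.0]
force: [0.2, -0.1, 0.3]
width: 56.2
finger_force: 0.0
```

```bash
python3 - <<'E'
from h import *
s,im,C=snap("w6");print(s["t"],s["width"])
find(im,C,"pink")
go(s,381,-302,7,-16)
E
```

```text
15.45 56.224884502552065
pink [258. 191.] [ 380.4 -303.2   60.2   27.2  -15.6]
pos [ 383.5 -305.5  151.8] psi -16.3 shift [ -3.5  -2.7 144.8] turn -0.05 shift after turn [ -3.4  -2.7 144.8]
```

Emit:
play_rows --pt "60 -4 -1 20 0" --pt "60 0 0 50 0" --pt "60 0 0 50 0" --pt "60 0 0 15 0" --pt "60 0 0 10 0" --pt "0 0 0 0 0" --pt "0 0 0 0 0" --pt "0 0 0 0 0"

```text
t: 16.5
position: [380.8, -304.2, 7.9]
ee_rot: [0.99, -0.14, 0.001, 0.001]
force: [0.5, -1.1, 0.6]
width: 29.9
finger_force: 0.0
```

Emit:
play_rows --pt "0 0 0 0 0" --pt "0 0 0 -10 0" --pt "0 0 0 -30 0" --pt "0 0 0 -40 0" --pt "0 0 0 0 0" --pt "0 0 0 0 0" --pt "0 0 0 0 0" --pt "0 0 0 0 0"

```text
t: 17.5
position: [379.4, -302.8, 85.1]
ee_rot: [0.99, -0.14, -0.001, -0.001]
force: [0.0, -0.2, 0.5]
width: 28.0
finger_force: 14.9
```

```bash
python3 - <<'E'
from h import *
s=env.get_state();print(s["width"])
a=np.radians(3.5);go(s,644+26*np.sin(a),-91-26*np.cos(a),60,3.5)
E
```

```text
28.00705907908348
pos [ 379.4 -302.8   85.1] psi -16.1 shift [ 204.2 -252.4   25. ] turn -3.93 shift after turn [ 277.1 -169.2   25.1]
```

Emit:
play_rows --pt "0 34 -42 0 0" --pt "0 34 -42 0 0" --pt "0 34 -42 0 0" --pt "0 34 -42 0 0" --pt "0 34 -42 0 0" --pt "0 34 -42 0 0" --pt "0 0 0 0 -1" --pt "0 0 0 10 -1"

```text
t: 18.5
position: [646.8, -117.2, 75.8]
ee_rot: [0.999, -0.051, -0.0, 0.0]
force: [0.9, 0.1, -1.5]
width: 27.5
finger_force: 14.9
```

Emit:
play_rows --pt "0 0 0 20 -1" --pt "0 0 0 20 -0.9" --pt "0 0 0 0 0" --pt "0 0 0 0 0" --pt "0 0 0 0 0" --pt "0 0 0 0 0" --pt "0 0 0 0 0" --pt "0 0 0 0 0"

```text
t: 19.5
position: [646.0, -118.0, 36.7]
ee_rot: [1.0, 0.029, 0.0, 0.0]
force: [0.6, -0.1, -0.4]
width: 28.0
finger_force: 14.9
```

```bash
python3 - <<'E'
from h import *
s,im,C=snap("w7");print(s["width"]);find(im,C,"yellow","pink")
a=np.radians(3.5);go(s,644+26*np.sin(a),-91-26*np.cos(a),11,3.5)
E
```

```text
28.049192751276376
yellow [258. 296.] [ 594.5 -120.6   47.7   45.   -86.6]
yellow [217. 190.] [659.1 -87.5 129.1 119.1 -86.5]
pink [259. 245.] [ 633.1 -118.1   71.7   32.3    4.7]
pos [ 646.  -118.    36.7] psi 3.4 shift [-0.4 -1.1 25.7] turn -0.03 shift after turn [-0.4 -1.1 25.7]
```

Emit:
play_rows --pt "0 0 -4 14 0" --pt "0 0 0 8 0" --pt "0 0 0 2 0" --pt "0 0 0 1 0" --pt "40 0 0 0 0" --pt "40 0 0 0 0" --pt "40 0 0 0 0" --pt "40 0 0 -20 0"

```text
t: 20.55
position: [644.1, -113.6, 30.1]
ee_rot: [1.0, 0.029, -0.002, -0.001]
force: [1.0, -0.1, -0.4]
width: 37.7
finger_force: 0.0
```

Emit:
play_rows --pt "40 0 0 -60 0" --pt "40 0 0 -60 0" --pt "40 0 0 0 0" --pt "60 0 0 0 0" --pt "60 0 0 0 0" --pt "60 0 0 0 0" --pt "60 0 0 0 0" --pt "60 0 0 0 0"

```text
t: 21.55
position: [645.5, -114.0, 151.0]
ee_rot: [1.0, 0.029, -0.0, -0.0]
force: [-0.5, 0.7, -0.4]
width: 56.2
finger_force: 0.0
```

```bash
python3 - <<'E'
from h import *
s,im,C=snap("w8");print(s["width"]);find(im,C,"yellow","pink","wood","red")
# white eraser estimate: sleeve + white, scene
S=cam("scene");sc=cv2.imread("pics/scene0.png")
m=hsv(sc,(112,120,40),(128,255,255))|hsv(sc,(0,0,170),(180,60,255))
for p,r in blobs(m,S,14): 
    if 250<p[0]<320 and 110<p[1]<170: print(p,r); go(s,r[0],r[1],150,r[4])
E
```

```text
56.20978392000054
yellow [234. 183.] [644.4 -88.3 148.3 129.3   3.5]
pink [259. 188.] [ 644.7 -113.5   60.6   26.9    4.1]
wood [371. 314.] [ 496.  -260.    36.1   17.4   51.3]
wood [432. 238.] [ 596.1 -311.8   82.4   26.8    8.1]
wood [ 75. 166.] [650.2  84.1 150.1 133.8  -5.3]
[286. 137.] [375.7 300.7  65.   34.5  14. ]
pos [ 645.5 -114.   151. ] psi 3.4 shift [-245.  -429.8    1.3] turn -2.13 shift after turn [-161.5 -467.6    1. ]
```

The pink eraser lies flat in the yellow tray (60.6x26.9 mm seen, 25 mm off centre). On to the small white eraser.

Emit:
play_rows --pt "60 -30 -54 0 0" --pt "60 -30 -54 0 0" --pt "60 -30 -54 0 0" --pt "60 -30 -54 0 0" --pt "60 -30 -54 0 0" --pt "60 -30 -54 0 0" --pt "60 -30 -54 0 0" --pt "60 -30 -54 0 0"

```text
t: 22.6
position: [379.5, 304.7, 151.9]
ee_rot: [1.0, 0.029, 0.001, -0.0]
force: [1.0, -0.3, 0.4]
width: 56.5
finger_force: 0.0
```

Emit:
play_rows --pt "60 0 0 0 -1" --pt "60 0 0 0 -1" --pt "60 0 0 0 0" --pt "60 0 0 0 0" --pt "60 0 0 0 0" --pt "60 0 0 0 0" --pt "60 0 0 0 0" --pt "60 0 0 0 0"

```text
t: 23.6
position: [380.7, 303.1, 151.4]
ee_rot: [0.993, 0.116, 0.0, 0.0]
force: [0.6, -0.9, 0.1]
width: 56.8
finger_force: 0.0
```

```bash
python3 - <<'E'
from h import *
s,im,C=snap("w9");find(im,C,"sleeve")
m=hsv(im,(112,120,40),(128,255,255))|hsv(im,(0,0,185),(180,60,255))
for p,r in blobs(m,C,18,150,5): 
    print(p,r)
    if 150<p[0]<350 and 100<p[1]<250: go(s,r[0],r[1],7,r[4])
E
```

```text
sleeve [248. 307.] [235.3 279.5  44.7  42.9  72.7]
sleeve [257. 199.] [369.3 302.9  30.4  27.2  -3.4]
[254. 300.] [246.2 276.2  65.6  44.7 -17.3]
[259. 191.] [377.7 302.4  55.2  27.2  -3.8]
pos [380.7 303.1 151.4] psi 13.4 shift [ -3.1  -0.  144.4] turn 3.43 shift after turn [ -3.    0.9 144.4]
[ 43. 152.] [356.9 537.  220.9 110.2   6.6]
```

View pics/w9.png

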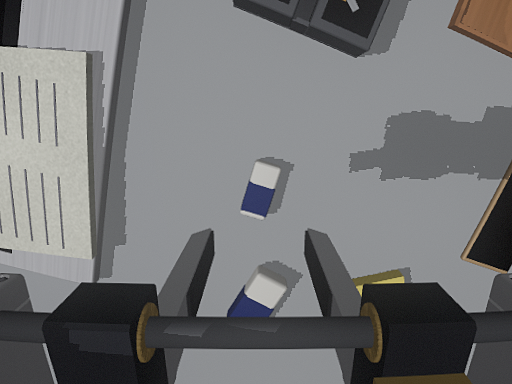

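The wrist view shows the small white eraser at (260,190), about 57x27 mm. The larger decoy is at (258,295), clear of the fingers. Gripping the small one.

Emit:
play_rows --pt "60 0 0 20 1" --pt "60 0 0 40 1" --pt "60 0 0 40 1" --pt "60 0 0 20 0.4" --pt "60 -3 1 15 0" --pt "60 0 0 10 0" --pt "0 0 0 0 0" --pt "0 0 0 0 0"

```text
t: 24.65
position: [378.4, 302.8, 7.4]
ee_rot: [1.0, -0.032, 0.001, -0.001]
force: [-0.0, 0.5, 0.4]
width: 39.6
finger_force: 0.0
```

Emit:
play_rows --pt "0 0 0 0 0" --pt "0 0 0 0 0" --pt "0 0 0 -10 0" --pt "0 0 0 -30 0" --pt "0 0 0 -50 0" --pt "0 0 0 0 0" --pt "0 0 0 0 0" --pt "0 0 0 0 0"

```text
t: 25.65
position: [376.6, 301.7, 94.9]
ee_rot: [0.999, -0.032, -0.001, 0.001]
force: [0.8, -0.5, -0.9]
width: 27.8
finger_force: 15.0
```

```bash
python3 - <<'E'
from h import *
s=env.get_state();print(s["width"])
a=np.radians(3.5);go(s,644.2-26*np.sin(a),-88.3+26*np.cos(a),60,3.5)
E
```

```text
27.84437295424963
pos [376.6 301.7  94.9] psi -3.6 shift [288.5 346.4  34.8] turn -1.42 shift after turn [243.3 379.6  34.9]
```

Emit:
play_rows --pt "0 36 43.3 0 0" --pt "0 36 43.3 0 0" --pt "0 36 43.3 0 0" --pt "0 36 43.3 0 0" --pt "0 36 43.3 0 0" --pt "0 36 43.3 0 0" --pt "0 36 43.3 0 0" --pt "0 36 43.3 0 -0.4"

```text
t: 26.65
position: [643.1, -63.0, 94.4]
ee_rot: [1.0, -0.014, -0.002, -0.0]
force: [0.3, 1.0, -0.2]
width: 27.7
finger_force: 15.0
```

Emit:
play_rows --pt "0 0 0 20 -1" --pt "0 0 0 25 0" --pt "0 0 0 15 0" --pt "0 0 0 0 0" --pt "0 0 0 0 0" --pt "0 0 0 0 0" --pt "0 0 0 0 0" --pt "0 0 0 0 0"

```text
t: 27.65
position: [643.4, -61.6, 37.1]
ee_rot: [1.0, 0.029, 0.0, 0.0]
force: [0.2, -1.1, -1.2]
width: 27.9
finger_force: 15.0
```

```bash
python3 - <<'E'
from h import *
s=env.get_state();print(s["width"])
a=np.radians(3.5);go(s,644.2-26*np.sin(a),-88.3+26*np.cos(a),10.5,3.5)
E
```

```text
27.92152984756182
pos [643.4 -61.6  37.1] psi 3.4 shift [-0.9  0.7 26.6] turn -0.02 shift after turn [-0.9  0.7 26.6]
```

Emit:
play_rows --pt "0 0 1 15 0" --pt "0 0 0 8 0" --pt "0 0 0 2 0" --pt "0 0 0 1 0" --pt "40 0 0 0 0" --pt "40 0 0 0 0" --pt "40 0 0 0 0" --pt "40 0 0 -20 0"

```text
t: 28.65
position: [641.6, -62.3, 29.0]
ee_rot: [1.0, 0.029, -0.002, -0.0]
force: [-0.0, 0.7, 0.2]
width: 37.9
finger_force: 0.0
```

Emit:
play_rows --pt "40 0 0 -60 0" --pt "40 0 0 -60 0" --pt "40 0 0 -20 0" --pt "60 0 0 0 0" --pt "60 0 0 0 0" --pt "60 0 0 0 0" --pt "60 0 0 0 0" --pt "60 0 0 0 0"

```text
t: 29.65
position: [642.9, -62.5, 169.6]
ee_rot: [1.0, 0.029, -0.001, -0.0]
force: [-0.2, 0.2, 0.1]
width: 56.6
finger_force: 0.0
```

```bash
python3 - <<'E'
from h import *
s,im,C=snap("w10");print(s["width"]);find(im,C,"yellow","pink","sleeve","wood","red")
go(s,610,286,165,-9)
E
```

```text
56.596989152680905
yellow [284. 179.] [643.9 -88.4 149.  129.3   3.4]
pink [306. 185.] [ 644.7 -113.1   60.1   27.9    5. ]
sleeve [439. 219.] [ 612.4 -277.3  148.4  131.2    8. ]
wood [464. 232.] [ 595.1 -312.2   80.3   27.8    7.9]
wood [127. 163.] [650.1  85.4 149.8 131.4  -5.3]
red [27. 22.] [788.7 154.5  40.9  30.2  -7.2]
pos [642.9 -62.5 169.6] psi 3.4 shift [ -12.3 -349.9    4.7] turn 2.48 shift after turn [ -87.  -339.1    4.6]
```

View pics/w10.png

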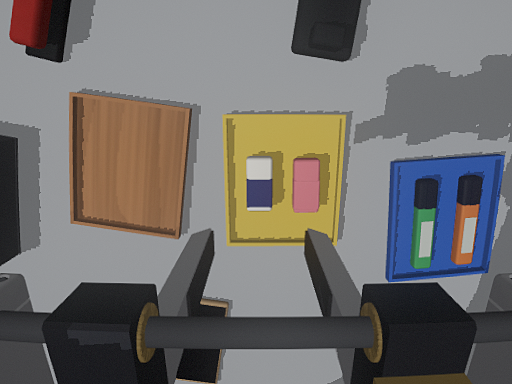

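Both erasers lie flat in the yellow tray, at (259,183) and (306,185). Wood tray centre is about (650,85). Now the drive.

Emit:
play_rows --pt "60 -2 -58 0 0" --pt "60 -2 -58 0 0" --pt "60 -2 -58 0 0" --pt "60 -2 -58 0 0" --pt "60 -2 -58 0 0" --pt "60 -2 -58 0 0.5" --pt "60 0 0 0 1" --pt "60 0 0 0 1"

```text
t: 30.7
position: [610.3, 285.5, 170.1]
ee_rot: [0.997, -0.08, -0.0, 0.0]
force: [-0.7, -1.0, -0.7]
width: 56.5
finger_force: 0.0
```

```bash
python3 - <<'E'
from h import *
s,im,C=snap("w11");find(im,C,"red")
# drive top is the big elongated red blob
bl=[r for p,r in blobs(hsv(im,*COL["red"][:2]),C,57,150,5) if r[2]>50 and abs(r[0]-610)<40]
for r in bl: go(s,r[0],r[1],50,r[4])
E
```

```text
red [250. 192.] [612.2 294.1  81.3  12.2  -7.9]
pos [610.3 285.5 170.1] psi -9.2 shift [  0.5  -8.9 120.1] turn -0.25 shift after turn [  0.7  -8.8 120.1]
```

View pics/w11.png

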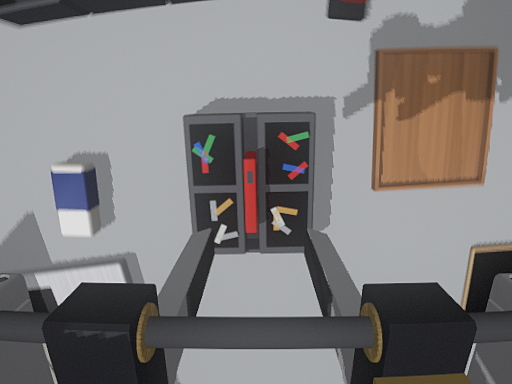

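Emit:
play_rows --pt "40 0 -9 20 -0.2" --pt "40 0 0 40 0" --pt "40 0 0 25 0" --pt "40 0 0 0 0" --pt "40 0 0 0 0" --pt "40 0 0 0 0" --pt "40 0 0 0 0" --pt "40 0 0 0 0"

```text
t: 31.75
position: [612.5, 293.1, 86.3]
ee_rot: [0.997, -0.071, 0.001, -0.0]
force: [-0.0, -0.1, 1.0]
width: 37.6
finger_force: 0.0
```

```bash
python3 - <<'E'
from h import *
for i in range(2):
    s,im,C=snap("w12")
    for p,r in blobs(hsv(im,*COL["red"][:2]),C,57,150,5):
        if r[2]>40 and abs(r[0]-610)<40: print(p,r);go(s,r[0],r[1],43,r[4])
E
```

```text
[258. 221.] [613.5 294.4  83.4  11.8  -7.6]
pos [612.5 293.1  86.3] psi -8.1 shift [ 0.7 -1.4 43.3] turn -0.1 shift after turn [ 0.8 -1.4 43.3]
[257. 221.] [613.5 294.7  83.3  11.3  -7.8]
pos [612.4 293.1  86. ] psi -8.1 shift [ 0.8 -1.7 43. ] turn -0.06 shift after turn [ 0.9 -1.8 43. ]
```

Emit:
play_rows --pt "40 0 -1.5 15 0" --pt "40 0 0 18 0" --pt "40 0 0 7 0" --pt "40 0 0 2 0" --pt "0 0 0 0 0" --pt "0 0 0 0 0" --pt "0 0 0 0 0" --pt "0 0 0 0 0" --newtons 30

```text
t: 32.85
position: [612.8, 294.6, 44.2]
ee_rot: [0.997, -0.071, 0.001, -0.0]
force: [-0.3, -0.0, 1.0]
width: 11.7
finger_force: 30.0
```

Emit:
play_rows --pt "0 0 0 0 0" --pt "0 0 0 0 0" --pt "0 0 0 -5 0" --pt "0 0 0 -10 0" --pt "0 0 0 -15 0" --pt "0 0 0 -20 0" --pt "0 0 0 -20 0" --pt "0 0 0 0 0"

```text
t: 33.85
position: [614.2, 295.2, 117.5]
ee_rot: [0.997, -0.071, 0.003, -0.001]
force: [0.4, 0.7, -0.8]
width: 11.7
finger_force: 30.0
```

```bash
python3 - <<'E'
from h import *
s=env.get_state();print(s["width"])
go(s,650,85,70,-5.3)
E
```

```text
11.748823649338187
pos [614.2 295.2 117.5] psi -8.1 shift [ 64.9 203.1  47.2] turn -0.57 shift after turn [ 55.1 205.9  47.5]
```

Emit:
play_rows --pt "0 10 33 0 0" --pt "0 11 34 0 0" --pt "0 11 34 0 0" --pt "0 11 34 0 0" --pt "0 11 34 0 0" --pt "0 11 34 0 -0.3" --pt "0 0 0 25 -0.3" --pt "0 0 0 20 0"

```text
t: 34.85
position: [647.5, 83.8, 66.8]
ee_rot: [0.999, -0.045, -0.001, 0.0]
force: [-0.5, -0.4, -0.6]
width: 11.2
finger_force: 30.0
```

Emit:
play_rows --pt "0 0 0 0 0" --pt "0 0 0 0 0" --pt "0 0 0 8 0" --pt "0 0 0 5 0" --pt "0 0 0 0 0" --pt "0 0 0 0 0" --pt "0 0 0 0 0" --pt "0 0 0 0 0"

```text
t: 35.85
position: [648.2, 84.3, 55.7]
ee_rot: [0.999, -0.045, 0.0, 0.0]
force: [-0.3, -0.8, -0.7]
width: 11.6
finger_force: 30.0
```

```bash
python3 - <<'E'
from h import *
s,im,C=snap("w13");print(s["width"],s["force"]);find(im,C,"wood","red")
im2=env.capture("scene");cv2.imwrite("pics/s2.png",np.hstack([cv2.resize(im2[190:290,260:380],None,fx=3.2,fy=3.2,interpolation=cv2.INTER_CUBIC),cv2.resize(im[:320],(400,320))]))
go(s,650,85,44.2,-5.3)
E
```

```text
11.632682931719883 [-0.3042769  -0.81242065 -0.69919722]
wood [257. 197.] [658.2  86.2 133.5 129.4  -5.2]
red [ 46. 279.] [633.6 229.1  20.3   5.8 -57.1]
red [ 27. 241.] [661.4 233.6  20.1   5.9  43.8]
red [259. 244.] [644.7  85.   90.4  12.6  -5.6]
red [98. 23.] [780.  159.2  30.9  26.6  77.8]
pos [648.2  84.3  55.7] psi -5.1 shift [ 1.7 -0.8 11.5] turn 0.03 shift after turn [ 1.7 -0.8 11.5]
```

View pics/s2.png

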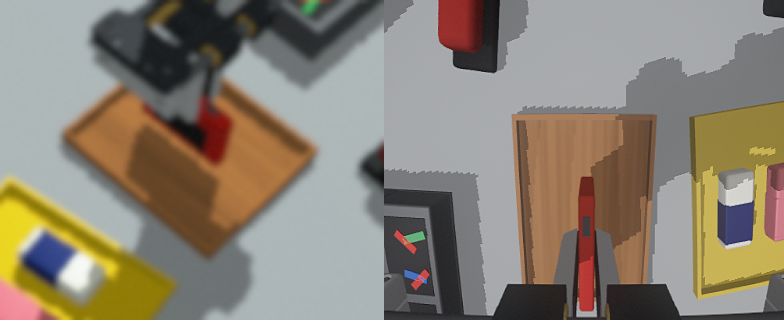

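The drive is centred and upright over the wood tray, with red at (587,245) in the right panel. I'll lower it gently.

Emit:
play_rows --pt "0 1 0 4 0" --pt "0 0 0 4 0" --pt "0 0 0 2 0" --pt "0 0 0 0.5 0" --pt "0 0 0 0 0" --pt "0 0 0 0 0" --pt "0 0 0 0 0" --pt "0 0 0 0 0"

```text
t: 36.95
position: [649.1, 84.2, 45.0]
ee_rot: [0.999, -0.045, 0.0, 0.0]
force: [-0.3, 0.0, -1.0]
width: 12.1
finger_force: 30.0
```

Emit:
play_rows --pt "0 0 0 0.5 0" --pt "0 0 0 0.5 0" --pt "0 0 0 0 0" --pt "0 0 0 0 0" --pt "0 0 0 0 0" --pt "0 0 0 0 0" --pt "0 0 0 0 0" --pt "0 0 0 0 0"

```text
t: 37.95
position: [649.1, 84.2, 44.2]
ee_rot: [0.999, -0.045, 0.0, 0.0]
force: [-1.1, -0.3, 2.5]
width: 11.5
finger_force: 30.0
```

Contact at +2.5 N. Releasing.

Emit:
play_rows --pt "10 0 0 0 0" --pt "15 0 0 0 0" --pt "20 0 0 0 0" --pt "25 0 0 0 0" --pt "30 0 0 0 0" --pt "30 0 0 0 0" --pt "30 0 0 -5 0" --pt "30 0 0 -15 0"

```text
t: 38.95
position: [648.3, 84.2, 63.7]
ee_rot: [0.999, -0.045, -0.001, 0.0]
force: [0.0, 0.1, -1.2]
width: 28.2
finger_force: 0.0
```

Emit:
play_rows --pt "30 0 0 -40 0" --pt "30 0 0 -60 0" --pt "30 0 0 -60 0" --pt "60 -50 0 0 0" --pt "60 -50 0 0 0" --pt "60 -50 0 0 0" --pt "60 0 0 0 0" --pt "60 0 0 0 0"

```text
t: 39.95
position: [500.4, 97.6, 225.5]
ee_rot: [0.999, -0.045, 0.002, -0.0]
force: [0.4, -0.1, -0.7]
width: 56.3
finger_force: 0.0
```

```bash
python3 - <<'E'
from h import *
s,im,C=snap();print(s["t"],s["position"]);find(im,C,"red","wood")
a=env.capture("scene");cv2.imwrite("pics/fin.png",np.vstack([cv2.resize(a[130:384,100:400],(560,474)),np.zeros((1,560,3),np.uint8)]))
E
```

```text
39.95 [500.41861337  97.64154755 225.47353617]
red [260.  45.] [642.7  84.8  77.1  11.4  -4.9]
wood [322. 192.] [450.2   6.9  71.7  64.7  -5. ]
wood [257.  55.] [638.8  87.9 129.5 125.6  84.8]
```

View pics/fin.png

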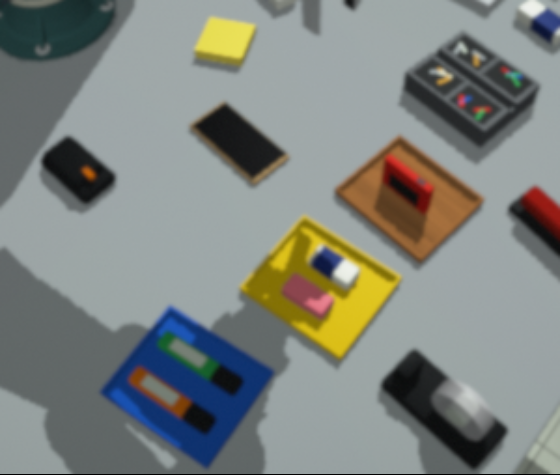

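The final view shows the drive standing in the wood tray at (407,183), both erasers in yellow, both pens in blue, and the phone where it was.

```bash
python3 -c "
from rig import env
print(env.close_job())"
```

```text
the job is handed in; nothing more can be done
None
```

The job is handed in at about 40 s: both highlighters are in the blue tray, both erasers in the yellow tray, the drive stands on its long edge in the wooden tray, and the phone was not touched.

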